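# Swap three effects pedals round into their own assembly cradles

## Task

The three bare-metal effects pedals have been left in one another's plywood cradles: move them round so that each sits flat and fully home in the pocket that is cut to its own outline, knobs up and all released; the rubber mat is free for parking one meanwhile. Set the pedals down, do not drop them, and leave the solder reel, the side cutters and the screwdriver where they lie.

Things in the scene. Friction and masses are not known exactly. Their poses are not given: they have to be found in the camera images.
- pedal_mini: Narrow guitar-effects pedal: bare die-cast aluminium box 92 x 38 x 31 mm (its x, y, z), one black knob, a lamp and a foot switch in one row on top (up to 14 mm above the box), one jack nut standing 4 mm out of its +x end. About 0.19 kg. Origin: centre of the underside; x along its length, z up. Grip it across y (38 mm).
- pedal_standard: Large guitar-effects pedal: bare die-cast aluminium box 112 x 60 x 31 mm (its x, y, z), three black knobs and a foot switch on top (up to 14 mm above the box), two jack nuts standing 4 mm out of its +x end. About 0.30 kg. Origin: centre of the underside; x along its length, z up. Grip it across y (60 mm).
- pedal_square: Small square guitar-effects pedal: bare die-cast aluminium box 50 x 50 x 31 mm, two small black knobs and a foot switch on top (up to 14 mm above the box), one jack nut standing 4 mm out of its +x side. About 0.16 kg. Origin: centre of the underside, z up. Grip it across y (50 mm), clear of the jack.
- cradle_mini: Fixed plywood cradle for the narrow pedal: block 136 x 82 x 15 mm (x, y, z), central pocket 104 x 50 mm, 9 mm deep, bevelled mouth. Origin: centre of the underside, on the bench; x along its length; pocket floor 6 mm, rim 15 mm above the origin. A 36 mm wide thumb notch, down to the floor, cuts the rim's middle on the +y and -y sides. A wrong pedal rests in or on it at the start.
- cradle_standard: Fixed plywood cradle for the large pedal: block 156 x 104 x 15 mm (x, y, z) with a central pocket 124 x 72 mm, 9 mm deep, bevelled at the mouth. Origin, axes, heights and thumb notches as for the other cradles (floor 6 mm, rim 15 mm above the origin). At the start a wrong pedal rests in or on it.
- cradle_square: Fixed plywood cradle for the square pedal: block 94 x 94 x 15 mm with a central pocket 62 x 62 mm, 9 mm deep, bevelled at the mouth. Origin, axes, heights and thumb notches as for the other cradles (floor 6 mm, rim 15 mm above the origin). The square pedal fits any of the four ways round. At the start a wrong pedal rests in or on it.
- rubber_mat: Free spot: dark rubber mat fixed on the bench, 150 x 100 x 3 mm (x, y, z), empty at the start. Origin: centre of its underside, on the bench.
- solder_reel: White plastic solder reel standing on end, 60 mm across and 41 mm tall, loose; leave it alone. Origin: centre of its underside.
- side_cutters: Side cutters with red handles lying flat, about 145 mm long, 50 mm wide and 14 mm high, loose; leave them alone. Origin: near the pivot, at bench height; the jaws point to +x.
- screwdriver: Red-handled screwdriver lying flat, about 160 mm long, handle under 35 mm thick, loose; leave it alone. Origin: near its middle; the blade points to +x.
There are look-alikes about, which are no part of the job. What is shaped like the pedal_mini but orange or red is not meant.

How it is judged:
By the outcome, as a careful person would: the job done as asked, in the order asked, and still so for the second after the job is handed in, with the robot touching nothing.
It also fails if it takes over 115 s, if anything falls off the work surface, if the arm or the gripper's body presses on something with over 40 N, if the wrist force passes 120 N, or if a joint passes its speed limit or range.

## Robot

A 7-joint arm with a two-finger parallel gripper is mounted at the origin on the work surface. World frame = base frame: x ahead of the robot, y to its left, z up, the work surface at z = 0. Lengths are in mm, angles in rad, forces in N, time in s.
With the tool pointing down it reaches from about 400 to 850 mm from the base axis. Payload 10.4 kg.
Tool frame: the origin (TCP) lies on the centre line of the jaws, within the pads' length; the fingertips stand 19 mm ahead of it and the grasp point (between the pads) is the TCP (ctrl.tcp_to_tips is the distance from the TCP to the fingertips, in mm); z points along the fingers, y is the line along which they close (so a half turn about z gives the same grasp; the last joint's range is limited). The gripper opens to 87 mm and grips with 3 to 60 N. Pads are 19 mm wide; open, the fingers measure 117 mm over their backs; the gripper's body (75 mm by 190 mm) begins 51 mm behind the grasp point.
Start: joints at [-1.267, 0.332, -0.065, 1.46, 0.022, 1.35, -0.088], TCP at [200.621, 591.947, 241.576] pointing down, gripper open.
Joint ranges: [-2.6, 2.6], [-0.5, 2.12], [-1.47, 1.34], [0.16, 2.42], [-1.27, 4.41], [0.06, 2.06], [-2.6, 2.6]. Speed limits (rad/s): [2.22, 2.22, 2.79, 2.79, 3.14, 3.14, 3.14].

## Interface

Orientations are given as a unit quaternion [x, y, z, w].
In Python, from rig import monitor, vision, order, ctrl gives the robot as it stands. The module is installed in compiled form; this text tells all that it offers.
- The arm moves only by the tool carry_out, never from a script. Its argument "targets" is a list of rows, each an object with "dp": the shift along the world's x, y, z in mm, a list of three; "turn": the turn, a rotation vector about the world's x, y, z in degrees, a list of three; "claw": the opening, from 0 (shut) to 1 (fully open). In form: [{"dp": [tx, ty, tz], "turn": [rx, ry, rz], "claw": claw}, ...]. A call has 1 to 20 rows; each row is the pose to reach, as a shift and turn from the pose commanded when the call began; what a row does not reach only later rows make up. A row lasts 1/8 s, in which the tool goes at most 62.5 mm and 10.7 degrees, less where a joint would pass 70% of its speed; a pose out of reach is approached as far as the arm can. A call with a gripper value outside its range is refused whole. The fingers move at their own pace and stop on an object; "grip_force" is the grip in N (left out, the last holds). Time passes only in rows, so rows that repeat a pose let the fingers close. It gives the time, the measured TCP pose, the force, the opening and the grip force at its end, in the units of the state.
- monitor.get_state(): the state, without advancing time (a new reading comes with each control period).
- vision.grab_frame(name): name is "scene" or "side" or "wrist"; returns (picture, depth): 384x512x3 uint8, blue, green, red; 384x512 float32, mm along the optical axis (not along the pixel's ray), 0 where there is no reading.
- vision.camera_model(name): a dict with "fx", "fy", "cx", "cy" (pixels), "distortion" ([k1, k2, p1, p2, k3] as OpenCV has them; the pictures are not rectified), "pose" (4x4, takes a point from camera to world coordinates). Camera axes: x right, y up, looking along -z (the intrinsics and any distortion apply to the point x, -y, -z); pixel columns grow to the right and rows downward; lengths in mm; the calibration is good to about 2 mm. A picture is of the moment at which its call begins: read the wrist's pose just before it. camera_model takes no time and is no camera call; for the wrist camera it gives the pose at the moment of the call.
- order.hand_in(): hands the job in; it is judged then, once.
The state is a dict: "time_s": time; "joint_positions": joint angles; "joint_vel": joint speeds; "effort": joint torques, N m; "ee_pos": TCP position; "tcp_rot": TCP orientation; "force": force on the tool from outside, world axes, zero at the start; "wrist_torque": the same for the moment, N m; "gripper_width": finger opening in mm; "finger_force": force on a finger pad.
Only numpy, scipy, OpenCV 4.12 (cv2) and the standard library are available. Lean on these libraries where they do the work, as an engineer would, in place of code of your own. Each camera call takes 0.05 s, during which the arm holds its last target. There are 200 camera calls.

## Working session

There is one attempt and no reset: what is moved stays moved. The work goes in short steps, Python scripts to look and compute and a tool call to move; the robot and the scene stay as the last step left them, time stands still between calls to the robot, and variables do not carry over. Pictures are saved under pics/ and viewed, at most 14 in all, crops included, and the job is handed in when it is done.

Besides the shell and the picture viewer there is one more tool, called after "Request:" by a JSON object that holds its "op" and its "data", one argument or row to a line. carry_out: Moves the arm, as the interface text tells. Its arguments: {"type":"object","properties":{"targets":{"type":"array","items":{"type":"object","properties":{"dp":{"type":"array","items":{"type":"number"}},"turn":{"type":"array","items":{"type":"number"}},"claw":{"type":"number"}}}},"grip_force":{"type":"number"}},"required":["targets"]}

```bash
mkdir -p pics; python3 - <<'E'
from rig import monitor, vision
import cv2,numpy as np
print(monitor.get_state())
for n in("scene","side"):
    p,d=vision.grab_frame(n); cv2.imwrite(f"pics/{n}0.png",cv2.resize(p,(800,600),interpolation=cv2.INTER_CUBIC)); cv2.imwrite(f"{n}0raw.png",p); np.save(f"{n}0d.npy",d)
    m=vision.camera_model(n); print(n,m)
E
```

```text
{'time_s': 0.0, 'joint_positions': array([-1.26659483,  0.3328674 , -0.06473537,  1.4609283 ,  0.02159044,
        1.34988113, -0.0884777 ]), 'joint_vel': array([-4.49911435e-04,  1.48731655e-04, -6.39263841e-05, -2.10980419e-04,
       -9.78063193e-04, -6.40010771e-04,  1.02808966e-03]), 'effort': array([-6.25964785e-04, -6.23229289e+01,  2.44141195e-02, -3.89921057e+01,
       -6.14028960e-02,  3.93969007e-02,  1.56689148e-04]), 'ee_pos': array([200.50300929, 591.59590886, 240.7630073 ]), 'tcp_rot': array([ 1.62637871e-01,  9.86685583e-01, -6.88384310e-04, -9.19103092e-05]), 'force': array([0.58634403, 0.74186454, 0.21744684]), 'wrist_torque': array([ 0.01226947,  0.02965838, -0.00233954]), 'finger_force': 0.0, 'gripper_width': 87.13697765099622}
scene {'fx': 356.21789507307165, 'fy': 356.21789507307165, 'cx': 266.19884764358613, 'cy': 192.61013607589783, 'distortion': array([-0.04501092,  0.        ,  0.        ,  0.        ,  0.        ]), 'pose': array([[-1.11864700e-01, -5.38612724e-01,  8.35094379e-01,
         1.51931776e+03],
       [ 9.93568663e-01, -7.54548192e-02,  8.44267863e-02,
         3.21421108e+02],
       [ 1.75385541e-02,  8.39167983e-01,  5.43589455e-01,
         7.73824744e+02],
       [ 0.00000000e+00,  0.00000000e+00,  0.00000000e+00,
         1.00000000e+00]])}
side {'fx': 410.50222247897176, 'fy': 410.50222247897176, 'cx': 259.9128358400023, 'cy': 193.1863833264938, 'distortion': array([0.02013387, 0.        , 0.        , 0.        , 0.        ]), 'pose': array([[-9.99044696e-01,  9.44082063e-03, -4.26680888e-02,
         3.90167637e+02],
       [-3.77802648e-02, -6.77296196e-01,  7.34739760e-01,
         1.09500179e+03],
       [-2.19623879e-02,  7.35649872e-01,  6.77005849e-01,
         8.95928352e+02],
       [ 0.00000000e+00,  0.00000000e+00,  0.00000000e+00,
         1.00000000e+00]])}
```

View pics/scene0.png

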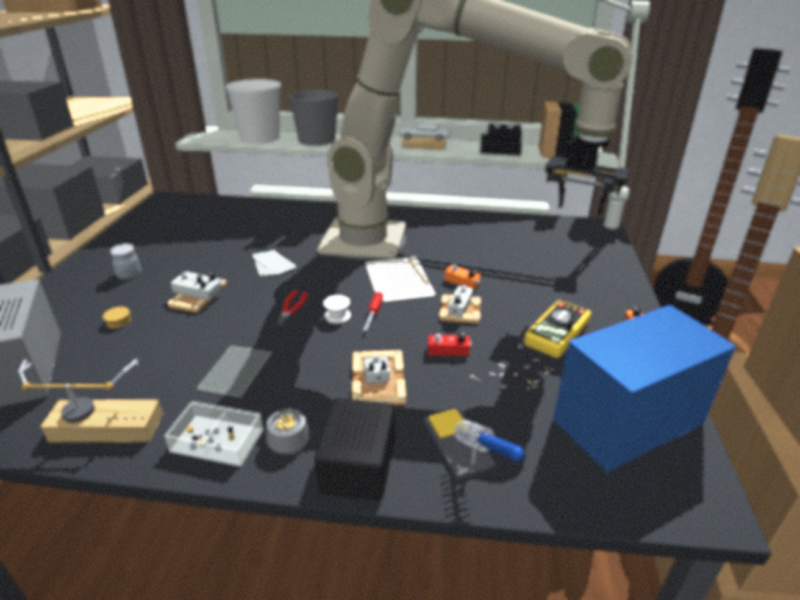

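View pics/side0.png

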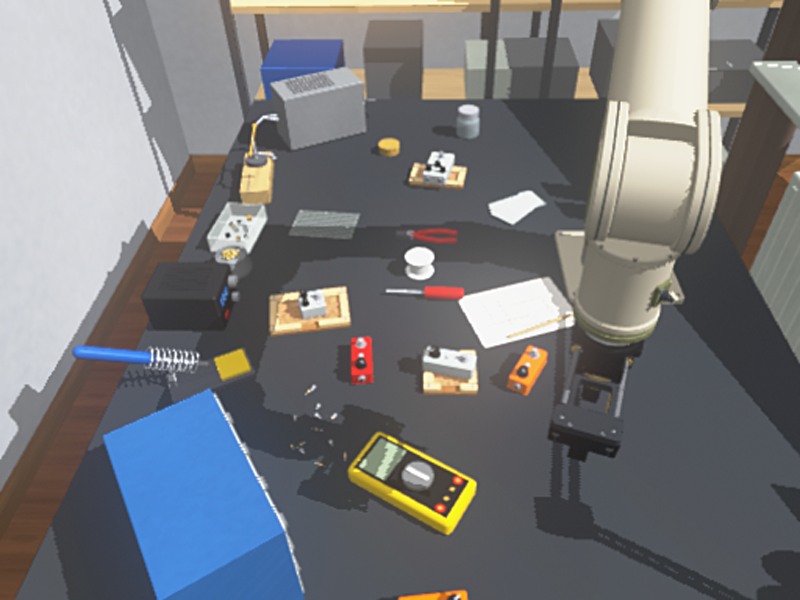

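The scene view shows three plywood cradles, each with a bare-metal pedal. In scene-picture pixels they are at (195,290), a long pedal on a small block; (378,375), a square pedal in the big block; and (460,300), a narrow pedal on a squarish block. The orange minis (460,275) and the red one (449,345) are look-alikes. The grey-green mat is at (235,370). Next I'll get rough positions and enlarged crops.

```bash
cat > h.py <<'E'
import cv2,numpy as np
from rig import monitor,vision
def rays(m,px):
    K=np.array([[m['fx'],0,m['cx']],[0,m['fy'],m['cy']],[0,0,1]])
    u=cv2.undistortPoints(np.float64(px).reshape(-1,1,2),K,m['distortion']).reshape(-1,2)
    d=np.c_[u[:,0],-u[:,1],-np.ones(len(u))]
    return m['pose'][:3,3],d@m['pose'][:3,:3].T
def plane(m,px,z):
    o,d=rays(m,px); return o+d*((z-o[2])/d[:,2])[:,None]
def depthpts(m,px,D):
    o,d=rays(m,px); p=np.int32(np.round(px)); return o+d*D[p[:,1],p[:,0]][:,None]
def proj(m,P):
    K=np.array([[m['fx'],0,m['cx']],[0,m['fy'],m['cy']],[0,0,1]])
    T=np.linalg.inv(m['pose']); c=np.atleast_2d(P)@T[:3,:3].T+T[:3,3]; c=c*[1,-1,-1]
    return cv2.projectPoints(c,np.zeros(3),np.zeros(3),K,m['distortion'])[0].reshape(-1,2)
E
python3 - <<'E'
from h import *
pts={'scene':dict(std=(195,283),sq=(378,372),mini=(460,297),mat=(235,370),reel=(337,303),cut=(292,303),scr=(375,302),red=(449,345),orange=(462,276)),
'side':dict(std=(438,165),sq=(313,303),mini=(450,360),mat=(325,222),reel=(420,260),cut=(435,236),scr=(440,293),red=(361,360),orange=(527,370))}
for n in pts:
    m=vision.camera_model(n); D=np.load(n+"0d.npy")
    px=np.array(list(pts[n].values()))*.64
    for k,a,b in zip(pts[n],depthpts(m,px,D),plane(m,px,0)): print(n,k,a.round(),b.round())
im=cv2.imread("side0raw.png")
c=[im[y-40:y+40,x-50:x+50] for x,y in[(280,107),(200,195),(288,232),(208,143)]]
c=[cv2.resize(a,(400,300),interpolation=cv2.INTER_CUBIC) for a in c]
cv2.imwrite("pics/crops.png",np.vstack([np.hstack(c[:2]),np.hstack(c[2:])]))
print(vision.camera_model("wrist"))
E
```

```text
scene std [ 398. -350.   48.] [ 325. -394.    0.]
scene sq [658. 160.  34.] [619. 152.   0.]
scene mini [390. 313.  59.] [296. 312.   0.]
scene mat [ 661. -148.    6.] [ 654. -152.    0.]
scene reel [432.  22.  43.] [368.   4.   0.]
scene cut [ 384. -108.    0.] [ 384. -108.    0.]
scene scr [388. 106.  26.] [350.  99.   0.]
scene red [544. 298.  30.] [504. 297.   0.]
scene orange [234. 313.  27.] [187. 313.   0.]
side std [ 382. -333.   51.] [ 382. -419.    0.]
side sq [630. 164.  32.] [639. 129.   0.]
side mini [360. 320.  42.] [358. 282.  -0.]
side mat [ 652. -159.   -1.] [ 652. -157.    0.]
side reel [420.  34.  39.] [421. -15.   0.]
side cut [ 388. -111.   -6.] [ 388. -104.    0.]
side scr [377. 118.  21.] [377.  94.   0.]
side red [519. 323.  42.] [525. 285.   0.]
side orange [225. 341.  41.] [217. 304.   0.]
{'fx': 272.0900411614906, 'fy': 272.0900411614906, 'cx': 255.43104653725064, 'cy': 193.2524374994436, 'distortion': array([-0.04999352,  0.        ,  0.        ,  0.        ,  0.        ]), 'pose': array([[ 3.20906674e-01, -9.16910316e-01, -2.37264365e-01,
         1.35888931e+02],
       [ 9.47110819e-01,  3.10660775e-01,  8.04423920e-02,
         6.14046656e+02],
       [-4.97274682e-05, -2.50530148e-01,  9.68108797e-01,
         3.84474779e+02],
       [ 0.00000000e+00,  0.00000000e+00,  0.00000000e+00,
         1.00000000e+00]])}
```

View pics/crops.png

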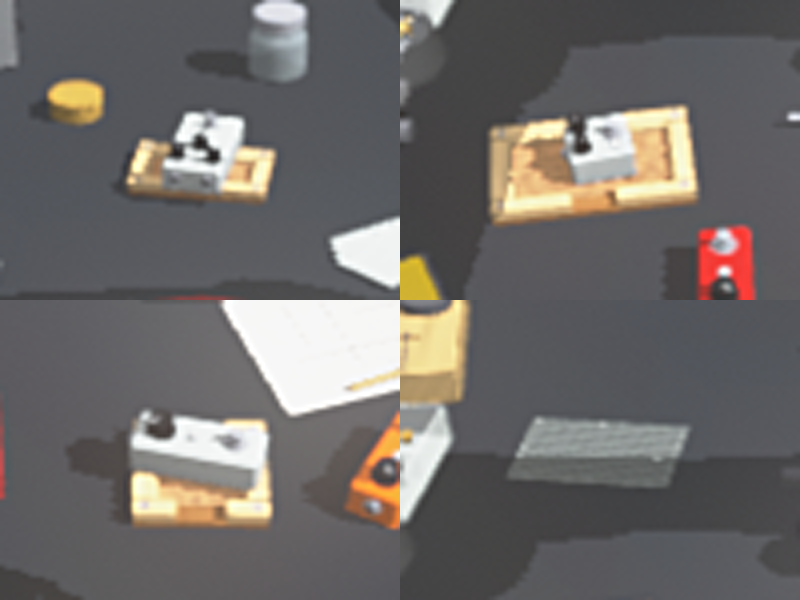

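The enlarged crops show three things:
- Top left: the large pedal lies across the long narrow cradle, with its jacks towards +y.
- Top right: the square pedal is in the big cradle.
- Bottom left: the bare narrow pedal is on the square cradle. It is silver, so it's the real one; the look-alikes at side (361,360) red and (527,370) orange aren't meant.

The mat at bottom right is empty. I'll start with wrist views.

Request:
{"op": "carry_out", "data": {
  "targets": [
    {"dp": [45, -65, 0]},
    {"dp": [90, -130, 0]},
    {"dp": [130, -200, 0]},
    {"dp": [170, -260, 0]},
    {"dp": [210, -320, 0]},
    {"dp": [250, -370, 0]},
    {"dp": [250, -370, 0]},
    {"dp": [250, -370, 0]},
    {"dp": [250, -370, 0]}
  ]
}}

```text
invalid input
```

```bash
python3 - <<'E'
from h import *
s=monitor.get_state();print(s['time_s'],s['ee_pos'],s['tcp_rot'],s['force'])
m=vision.camera_model("wrist");p,d=vision.grab_frame("wrist")
cv2.imwrite("w1.png",p);np.savez("w1.npz",d=d,**m)
cv2.imwrite("pics/w1.png",cv2.resize(p,(800,600),interpolation=cv2.INTER_CUBIC))
E
```

```text
0.1 [200.55914113 591.62623215 240.86253893] [ 1.62676718e-01  9.86679244e-01 -5.93230028e-04 -5.92147747e-05] [-0.57442306  0.45318412  1.5437086 ]
```

View pics/w1.png

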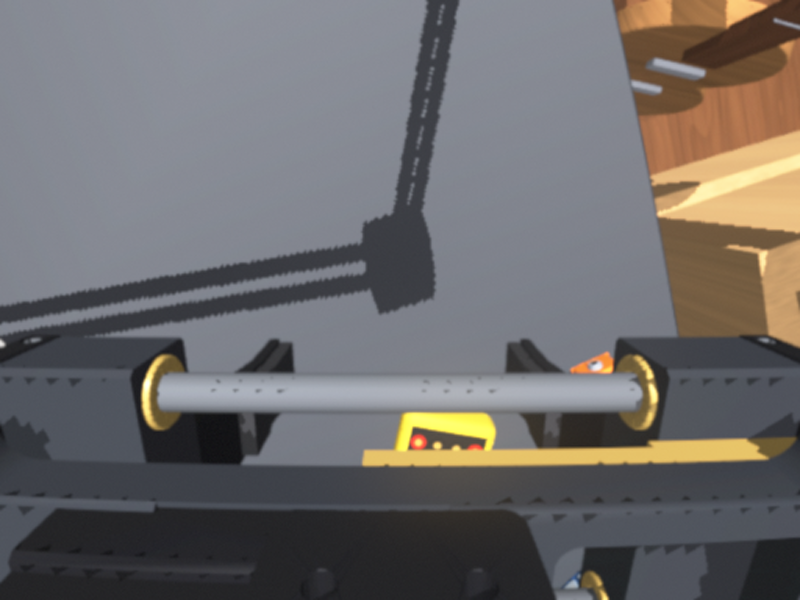

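The first wrist view is only bench and the gripper's own shadow. The useful area is above row 330, and the multimeter shows at (445,430). The move was refused because each row needs every field, so I'll resend it in full.

Request:
{"op": "carry_out", "data": {
  "targets": [
    {"dp": [45, -65, 0], "turn": [0, 0, 0], "claw": 1},
    {"dp": [90, -130, 0], "turn": [0, 0, 0], "claw": 1},
    {"dp": [130, -190, 0], "turn": [0, 0, 0], "claw": 1},
    {"dp": [170, -240, 0], "turn": [0, 0, 0], "claw": 1},
    {"dp": [200, -285, 0], "turn": [0, 0, 0], "claw": 1},
    {"dp": [200, -285, 0], "turn": [0, 0, 0], "claw": 1},
    {"dp": [200, -285, 0], "turn": [0, 0, 0], "claw": 1},
    {"dp": [200, -285, 0], "turn": [0, 0, 0], "claw": 1}
  ],
  "grip_force": 25
}}

```text
time_s: 1.15
ee_pos: [400.1, 307.6, 241.5]
tcp_rot: [0.162, 0.987, 0.0, -0.0]
force: [0.1, 0.7, 0.3]
gripper_width: 87.3
finger_force: 0.0
```

```bash
cat >> h.py <<'E'
def snap(n):
    s=monitor.get_state();print(s['time_s'],s['ee_pos'].round(1),s['tcp_rot'].round(4),s['force'].round(1),s['gripper_width'].round(1))
    m=vision.camera_model("wrist");p,d=vision.grab_frame("wrist")
    cv2.imwrite(n+".png",p);np.savez(n+".npz",d=d,**m)
    cv2.imwrite(f"pics/{n}.png",cv2.resize(p,(800,600),interpolation=cv2.INTER_CUBIC)); return m,p,d
E
python3 -c "
from h import *
snap('w2')"
```

```text
Traceback (most recent call last):
  File "h.py", line 17, in snap
    s=monitor.get_state();print(s['time_s'],s['ee_pos'].round(1),s['tcp_rot'].round(4),s['force'].round(1),s['gripper_width'].round(1))
                                                                                                           ^^^^^^^^^^^^^^^^^^^^^^^^
AttributeError: 'float' object has no attribute 'round'
```

```bash
sed -i "s/s\['gripper_width'\].round(1)/round(s['gripper_width'],1)/" h.py
python3 -c "
from h import *
snap('w2')"
```

```text
1.15 [400.1 307.6 241.5] [ 1.624e-01  9.867e-01  1.000e-04 -2.000e-04] [0.1 0.7 0.3] 87.3
```

View pics/w2.png

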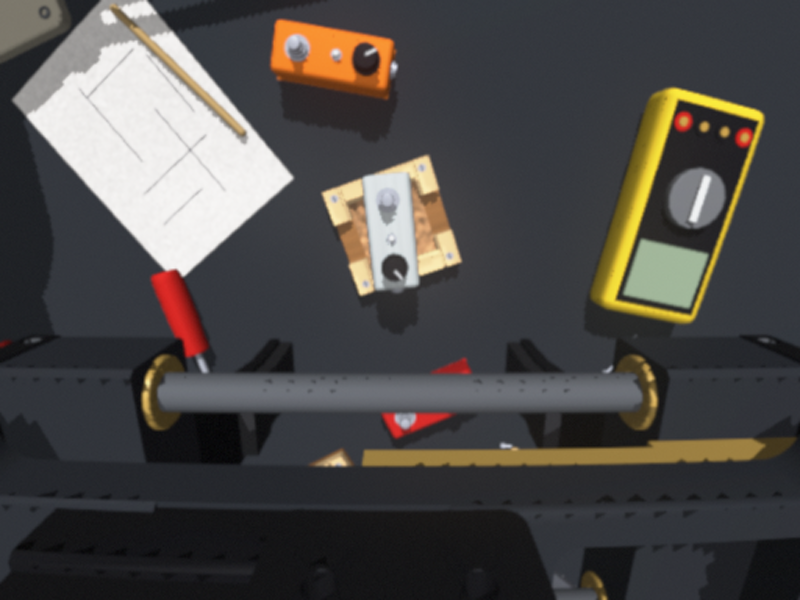

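The wrist view shows the silver mini at (390,230) on its square cradle at (392,225). The knob at (395,268) is at the +x world end. The orange mini is at (335,58) and the red one at (430,398). I'll take a second, lower view to triangulate.

Request:
{"op": "carry_out", "data": {
  "targets": [
    {"dp": [20, -10, -40], "turn": [0, 0, 0], "claw": 1},
    {"dp": [40, -10, -80], "turn": [0, 0, 0], "claw": 1},
    {"dp": [40, -10, -80], "turn": [0, 0, 0], "claw": 1},
    {"dp": [40, -10, -80], "turn": [0, 0, 0], "claw": 1}
  ]
}}

```text
time_s: 1.7
ee_pos: [440.1, 298.2, 162.5]
tcp_rot: [0.162, 0.987, 0.0, 0.0]
force: [0.4, 0.3, 0.3]
gripper_width: 87.0
finger_force: 0.0
```

```bash
cat >> h.py <<'E'
def load(n):
    z=np.load(n+".npz"); return {k:(z[k] if z[k].ndim else float(z[k])) for k in z},cv2.imread(n+".png"),z['d']
def big(mask,near,amin=150):
    # component nearest a pixel, with area>amin
    mask=cv2.morphologyEx(mask.astype(np.uint8)*255,cv2.MORPH_CLOSE,np.ones((3,3)))
    cs=[c for c in cv2.findContours(mask,cv2.RETR_EXTERNAL,cv2.CHAIN_APPROX_NONE)[0] if cv2.contourArea(c)>amin]
    return min(cs,key=lambda c:np.hypot(*(np.array(cv2.minAreaRect(c)[0])-near)))
def masks(p):
    h,s,v=cv2.split(cv2.cvtColor(p,cv2.COLOR_BGR2HSV)); return ((s<50)&(v>120)), ((h>8)&(h<28)&(s>60)&(v>90))
def rect(m,c,z):
    P=plane(m,c.reshape(-1,2)+0.0,z)[:,:2].astype(np.float32); (x,y),(w,h),a=cv2.minAreaRect(P)
    if w<h: w,h,a=h,w,a+90
    return np.round([x,y,w,h,(a+90)%180-90],1)
def tri(a,pa,b,pb):
    o1,d1=rays(a,[pa]);o2,d2=rays(b,[pb]);d1,d2=d1[0],d2[0]
    t=np.linalg.lstsq(np.c_[d1,-d2],o2-o1,rcond=None)[0]; A=o1+d1*t[0];B=o2+d2*t[1]; return (A+B)/2,np.linalg.norm(A-B)
E
python3 - <<'E'
from h import *
b=snap('w3'); a=load('w2')
na=np.array([250,147.]); nb=proj(b[0],plane(a[0],[na],40))[0]; print(nb)
R=[]
for (m,p,d),n in((a,na),(b,nb)):
    g,w=masks(p); cg=big(g,n); cw=big(w|g,n); R.append((m,cg,cw,d))
    mk=np.zeros(d.shape,np.uint8); cv2.drawContours(mk,[cg],-1,1,-1); ys,xs=np.nonzero(cv2.erode(mk,np.ones((5,5))))
    print('depth top z',np.median(depthpts(m,np.c_[xs,ys],d)[:,2]))
    for z in(37,46,50): print('g',z,rect(m,cg,z))
    print('w',rect(m,cw,15),cv2.contourArea(cg))
ca,cb=[cv2.minAreaRect(r[1])[0] for r in R]; print('tri top',tri(R[0][0],ca,R[1][0],cb))
v=b[1].copy(); cv2.drawContours(v,[R[1][1]],-1,(0,0,255),1); cv2.drawContours(v,[R[1][2]],-1,(255,0,255),1)
cv2.imwrite("pics/w3c.png",cv2.resize(v,(800,600)))
E
```

```text
1.7 [440.1 298.2 162.5] [1.619e-01 9.868e-01 4.000e-04 1.000e-04] [0.4 0.3 0.3] 87.0
[244.10292878 110.27470837]
depth top z 46.785085208471486
g 37 [363.  313.4  94.6  47.  -18.7]
g 46 [362.3 313.8  92.1  45.8 -18.7]
g 50 [362.  314.   91.1  45.3 -18.7]
w [364.3 315.1 103.4  96.6   0. ] 2142.0
depth top z 46.71012475791079
g 37 [363.2 313.7  96.5  39.3 -12.6]
g 46 [363.6 313.9  93.3  38.  -12.6]
g 50 [363.8 314.   91.8  37.4 -12.6]
w [3.606e+02 3.151e+02 1.052e+02 9.630e+01 1.000e-01] 3950.5
tri top (array([361.54270163, 314.15802664,  39.30631818]), np.float64(1.125558738653358))
```

View pics/w3c.png

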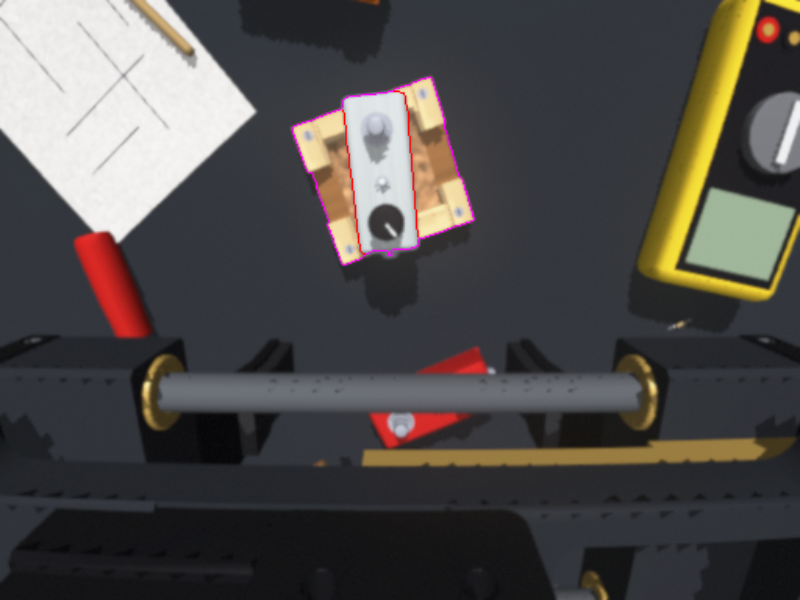

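The contours fit: the mini's top (outlined red, centre about (382,172)) gives centre (363.6, 313.9), yaw −12.6°, top about z 46, with the jack nut at (388,252) towards +x. The square cradle block is near (361,315), yaw about 0. I'll grip the mini and park it on the mat.

Request:
{"op": "carry_out", "data": {
  "targets": [
    {"dp": [-40, 8, -20], "turn": [0, 0, 6], "claw": 1},
    {"dp": [-76.5, 15.7, -60], "turn": [0, 0, 6], "claw": 1},
    {"dp": [-76.5, 15.7, -60], "turn": [0, 0, 6], "claw": 1},
    {"dp": [-76.5, 15.7, -90], "turn": [0, 0, 6], "claw": 1},
    {"dp": [-76.5, 15.7, -110], "turn": [0, 0, 6], "claw": 1},
    {"dp": [-76.5, 15.7, -120.5], "turn": [0, 0, 6], "claw": 1},
    {"dp": [-76.5, 15.7, -120.5], "turn": [0, 0, 6], "claw": 1},
    {"dp": [-76.5, 15.7, -120.5], "turn": [0, 0, 6], "claw": 1},
    {"dp": [-76.5, 15.7, -120.5], "turn": [0, 0, 6], "claw": 0.3},
    {"dp": [-76.5, 15.7, -120.5], "turn": [0, 0, 6], "claw": 0.3},
    {"dp": [-76.5, 15.7, -120.5], "turn": [0, 0, 6], "claw": 0.3},
    {"dp": [-76.5, 15.7, -120.5], "turn": [0, 0, 6], "claw": 0.3},
    {"dp": [-76.5, 15.7, -120.5], "turn": [0, 0, 6], "claw": 0.3},
    {"dp": [-76.5, 15.7, -120.5], "turn": [0, 0, 6], "claw": 0.3}
  ],
  "grip_force": 25
}}

```text
time_s: 3.5
ee_pos: [364.1, 312.6, 41.0]
tcp_rot: [0.111, 0.994, 0.0, -0.0]
force: [0.1, 0.9, 0.3]
gripper_width: 37.7
finger_force: 25.0
```

Request:
{"op": "carry_out", "data": {
  "targets": [
    {"dp": [0, 0, 30], "turn": [0, 0, 0], "claw": 0.3},
    {"dp": [0, 0, 70], "turn": [0, 0, 0], "claw": 0.3},
    {"dp": [20, -30, 108], "turn": [0, 0, 0], "claw": 0.3},
    {"dp": [50, -75, 108], "turn": [0, 0, 0], "claw": 0.3},
    {"dp": [80, -120, 108], "turn": [0, 0, 0], "claw": 0.3},
    {"dp": [110, -165, 108], "turn": [0, 0, 0], "claw": 0.3},
    {"dp": [140, -210, 108], "turn": [0, 0, 0], "claw": 0.3},
    {"dp": [170, -255, 108], "turn": [0, 0, 0], "claw": 0.3},
    {"dp": [205, -300, 108], "turn": [0, 0, 0], "claw": 0.3},
    {"dp": [240, -345, 108], "turn": [0, 0, 0], "claw": 0.3},
    {"dp": [275, -390, 108], "turn": [0, 0, 0], "claw": 0.3},
    {"dp": [305, -435, 108], "turn": [0, 0, 0], "claw": 0.3},
    {"dp": [326, -464, 108], "turn": [0, 0, 0], "claw": 0.3},
    {"dp": [326, -464, 108], "turn": [0, 0, 0], "claw": 0.3},
    {"dp": [326, -464, 108], "turn": [0, 0, 0], "claw": 0.3},
    {"dp": [326, -464, 108], "turn": [0, 0, 0], "claw": 0.3}
  ]
}}

```text
time_s: 5.5
ee_pos: [690.0, -149.8, 149.0]
tcp_rot: [0.11, 0.994, 0.0, -0.0]
force: [0.6, 0.8, -0.7]
gripper_width: 37.5
finger_force: 25.0
```

```bash
python3 -c "
from h import *
m,p,d=snap('w4'); print(monitor.get_state()['finger_force'])
b=np.array([[0,0]])
print(proj(m,[[652,-155,3]]))
for uv in [(200,100),(300,100),(250,60)]: print(uv,plane(m,[uv],3).round(0),depthpts(m,np.array([uv]),d).round(1))
"
```

```text
5.5 [ 690.  -149.8  149. ] [ 1.100e-01  9.939e-01  5.000e-04 -1.000e-04] [ 0.6  0.8 -0.7] 37.5
24.98594225384295
[[242.10099798 154.52982229]]
(200, 100) [[ 589. -184.    3.]] [[ 588.7 -183.9    4.1]]
(300, 100) [[611. -85.   3.]] [[610.7 -84.1  -1. ]]
(250, 60) [[ 563. -126.    3.]] [[ 562.4 -125.9    0.8]]
```

View pics/w4.png

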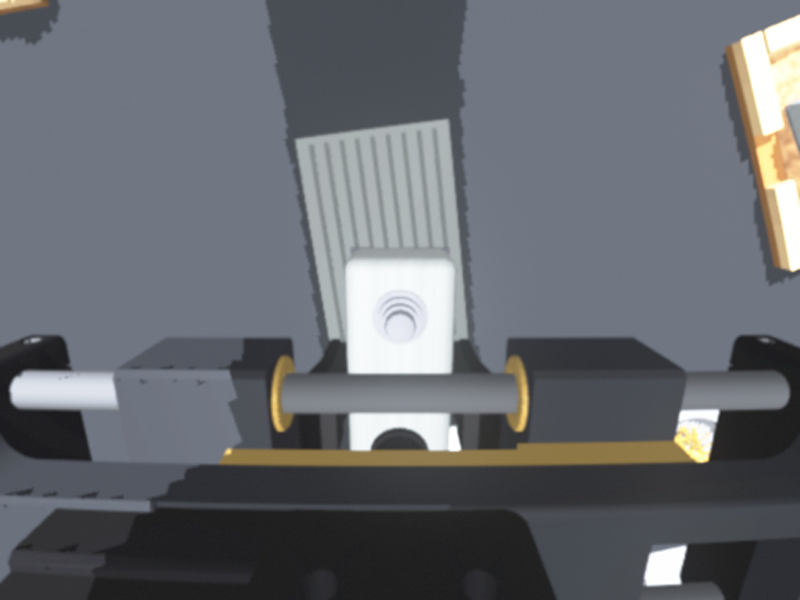

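The mat's far corners show at (295,140) and (448,120), which puts its centre near (657,−150) with yaw about −5.5°. The mini is held straight. I'll lower it, aligned with the mat.

Request:
{"op": "carry_out", "data": {
  "targets": [
    {"dp": [-33, 0, -40], "turn": [0, 0, 7], "claw": 0.3},
    {"dp": [-33, 0, -80], "turn": [0, 0, 7], "claw": 0.3},
    {"dp": [-33, 0, -105], "turn": [0, 0, 7], "claw": 0.3},
    {"dp": [-33, 0, -113], "turn": [0, 0, 7], "claw": 0.3},
    {"dp": [-33, 0, -116], "turn": [0, 0, 7], "claw": 0.3},
    {"dp": [-33, 0, -117], "turn": [0, 0, 7], "claw": 0.3},
    {"dp": [-33, 0, -118], "turn": [0, 0, 7], "claw": 0.3},
    {"dp": [-33, 0, -118], "turn": [0, 0, 7], "claw": 0.3}
  ]
}}

```text
time_s: 6.55
ee_pos: [657.4, -151.4, 31.6]
tcp_rot: [0.05, 0.999, 0.0, 0.0]
force: [-0.5, -0.1, -1.6]
gripper_width: 38.0
finger_force: 25.0
```

Request:
{"op": "carry_out", "data": {
  "targets": [
    {"dp": [0, 0, -0.7], "turn": [0, 0, 0], "claw": 0.3},
    {"dp": [0, 0, -1.4], "turn": [0, 0, 0], "claw": 0.3},
    {"dp": [0, 0, -2.1], "turn": [0, 0, 0], "claw": 0.3},
    {"dp": [0, 0, -2.1], "turn": [0, 0, 0], "claw": 0.3}
  ]
}}

```text
time_s: 7.05
ee_pos: [657.2, -151.4, 29.2]
tcp_rot: [0.05, 0.999, 0.0, 0.0]
force: [-3.0, 0.5, 2.3]
gripper_width: 37.9
finger_force: 25.0
```

Request:
{"op": "carry_out", "data": {
  "targets": [
    {"dp": [0, 0, -0.5], "turn": [0, 0, 0], "claw": 0.3},
    {"dp": [0, 0, -0.5], "turn": [0, 0, 0], "claw": 0.7},
    {"dp": [0, 0, -0.5], "turn": [0, 0, 0], "claw": 0.7},
    {"dp": [0, 0, -0.5], "turn": [0, 0, 0], "claw": 0.7},
    {"dp": [0, 0, -0.5], "turn": [0, 0, 0], "claw": 0.7},
    {"dp": [0, 0, 25], "turn": [0, 0, 0], "claw": 1},
    {"dp": [0, 0, 70], "turn": [0, 0, 0], "claw": 1},
    {"dp": [0, 30, 110], "turn": [0, 0, 0], "claw": 1},
    {"dp": [5, 80, 125], "turn": [0, 0, 0], "claw": 1},
    {"dp": [10, 135, 125], "turn": [0, 0, 0], "claw": 1},
    {"dp": [15, 190, 125], "turn": [0, 0, 0], "claw": 1},
    {"dp": [20, 245, 125], "turn": [0, 0, 0], "claw": 1},
    {"dp": [30, 295, 125], "turn": [0, 0, 0], "claw": 1},
    {"dp": [35, 310, 125], "turn": [0, 0, 0], "claw": 1},
    {"dp": [35, 310, 125], "turn": [0, 0, 0], "claw": 1},
    {"dp": [35, 310, 125], "turn": [0, 0, 0], "claw": 1}
  ]
}}

```text
time_s: 9.05
ee_pos: [692.3, 156.1, 154.1]
tcp_rot: [0.051, 0.999, -0.001, 0.0]
force: [0.6, -0.1, 0.7]
gripper_width: 87.1
finger_force: 0.0
```

```bash
python3 - <<'E'
from h import *
m,p,d=snap('w5')
D=np.load('side0d.npy'); ms=vision.camera_model('side'); ys,xs=np.mgrid[160:215,85:165:1]; P=depthpts(ms,np.c_[xs.ravel(),ys.ravel()],D)
k=(P[:,2]>30)&(P[:,0]>690); print('device x,z min/max',P[k].min(0).round(),P[k].max(0).round())
E
```

```text
9.05 [692.3 156.1 154.1] [ 5.120e-02  9.987e-01 -6.000e-04  1.000e-04] [ 0.6 -0.1  0.7] 87.1
device x,z min/max [786.  -4.  30.] [944. 221.  98.]
```

View pics/w5.png

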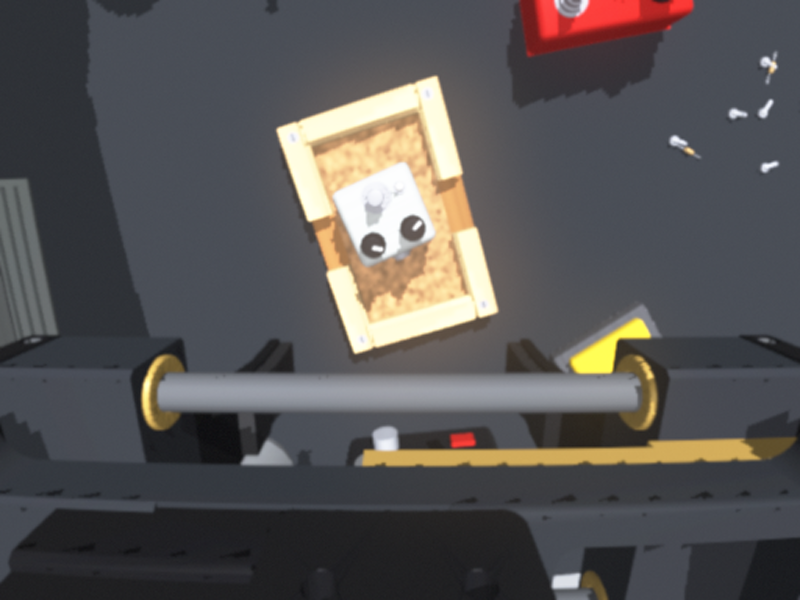

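The square pedal is in the large cradle: top at (385,212), jack nut at (400,255), cradle corners (280,130), (437,78), (497,310) and (355,352). I'll take a second, shifted view to triangulate.

Request:
{"op": "carry_out", "data": {
  "targets": [
    {"dp": [25, -10, -20], "turn": [0, 0, 0], "claw": 1},
    {"dp": [25, -10, -40], "turn": [0, 0, 0], "claw": 1},
    {"dp": [25, -10, -40], "turn": [0, 0, 0], "claw": 1},
    {"dp": [25, -10, -40], "turn": [0, 0, 0], "claw": 1}
  ]
}}

```text
time_s: 9.6
ee_pos: [717.0, 148.8, 114.8]
tcp_rot: [0.05, 0.999, 0.0, 0.0]
force: [-0.1, 0.0, 0.1]
gripper_width: 86.9
finger_force: 0.0
```

```bash
cat > meas.py <<'E'
from h import *
def meas(n1,n2,near1,z0,zt,view=None):
    a,b=load(n1),load(n2); n1=np.array(near1)*.64; n2=proj(b[0],plane(a[0],[n1],z0))[0]; R=[]
    for (m,p,d),n in((a,n1),(b,n2)):
        g,w=masks(p); cg=big(g,n); cw=big(w|g,n); R.append((m,cg,cw))
        mk=np.zeros(d.shape,np.uint8); cv2.drawContours(mk,[cg],-1,1,-1); ys,xs=np.nonzero(cv2.erode(mk,np.ones((5,5))))
        print('depth z',np.median(depthpts(m,np.c_[xs,ys],d)[:,2]).round(1))
        for z in zt: print(' pedal',z,rect(m,cg,z))
        print(' cradle',rect(m,cw,15))
    for i,l in((1,'pedal'),(2,'cradle')):
        ca,cb=[cv2.boxPoints(cv2.minAreaRect(r[i])) for r in R]
        for q in ca:
            t=[tri(R[0][0],q,R[1][0],s) for s in cb]; t=min(t,key=lambda t:t[1]+abs(t[0][2]-30)*.05); print(' tri',l,t[0].round(1),t[1].round(1))
    if view:
        v=b[1].copy(); cv2.drawContours(v,[R[1][1]],-1,(0,0,255),1); cv2.drawContours(v,[R[1][2]],-1,(255,0,255),1); cv2.imwrite(view,cv2.resize(v,(800,600)))
E
python3 - <<'E'
from meas import *
snap('w6'); meas('w5','w6',(385,212),37,(37,),'pics/w6c.png')
E
```

```text
9.6 [717.  148.8 114.8] [4.990e-02 9.988e-01 3.000e-04 2.000e-04] [-0.1  0.   0.1] 86.9
depth z 37.9
 pedal 37 [638.4 153.5  53.   49.6  17.7]
 cradle [647.1 157.3 165.5 107.3  10.9]
depth z 37.9
 pedal 37 [639.1 153.4  52.9  49.3  17.4]
 cradle [644.2 156.7 158.5 106.3  11. ]
 tri pedal [620.6 121.5  34.6] 0.0
 tri pedal [605.2 169.   29.1] 0.1
 tri pedal [656.  187.3  30.8] 0.6
 tri pedal [672.2 137.6  33.8] 0.1
 tri cradle [577.5  91.8  24.2] 0.5
 tri cradle [553.2 194.5   6.3] 0.1
 tri cradle [707.  230.8  30.7] 4.3
 tri cradle [693.9 136.1 131.3] 2.2
```

View pics/w6c.png

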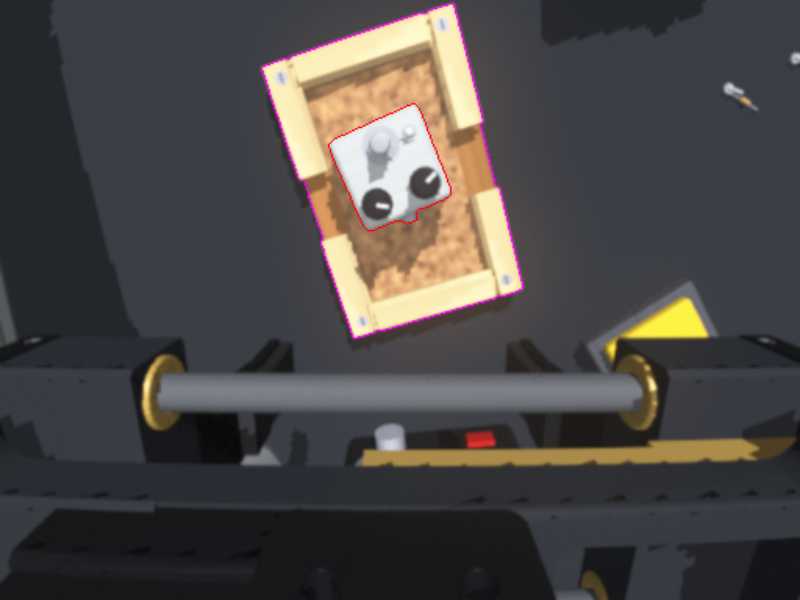

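The outlines are good. The square pedal's centre, corrected for its jack, is (637.7, 153.0), yaw 17.4°, top about z 37. The large cradle's centre is (644.2, 156.7), yaw 11°. I'll grip the square pedal with the fingertips kept above the rim.

Request:
{"op": "carry_out", "data": {
  "targets": [
    {"dp": [-30, 2, -5], "turn": [0, 0, 8], "claw": 1},
    {"dp": [-60, 4, -10], "turn": [0, 0, 16], "claw": 1},
    {"dp": [-79.3, 4.2, -15], "turn": [0, 0, 23.1], "claw": 1},
    {"dp": [-79.3, 4.2, -15], "turn": [0, 0, 23.1], "claw": 1},
    {"dp": [-79.3, 4.2, -15], "turn": [0, 0, 23.1], "claw": 1},
    {"dp": [-79.3, 4.2, -45], "turn": [0, 0, 23.1], "claw": 1},
    {"dp": [-79.3, 4.2, -68], "turn": [0, 0, 23.1], "claw": 1},
    {"dp": [-79.3, 4.2, -77.5], "turn": [0, 0, 23.1], "claw": 1},
    {"dp": [-79.3, 4.2, -77.5], "turn": [0, 0, 23.1], "claw": 1},
    {"dp": [-79.3, 4.2, -77.5], "turn": [0, 0, 23.1], "claw": 1},
    {"dp": [-79.3, 4.2, -77.5], "turn": [0, 0, 23.1], "claw": 0.4},
    {"dp": [-79.3, 4.2, -77.5], "turn": [0, 0, 23.1], "claw": 0.4},
    {"dp": [-79.3, 4.2, -77.5], "turn": [0, 0, 23.1], "claw": 0.4},
    {"dp": [-79.3, 4.2, -77.5], "turn": [0, 0, 23.1], "claw": 0.4},
    {"dp": [-79.3, 4.2, -77.5], "turn": [0, 0, 23.1], "claw": 0.4}
  ]
}}

```text
time_s: 11.52
ee_pos: [637.8, 152.8, 36.5]
tcp_rot: [-0.151, 0.989, 0.0, -0.0]
force: [-0.8, -0.5, 0.8]
gripper_width: 50.0
finger_force: 25.0
```

Request:
{"op": "carry_out", "data": {
  "targets": [
    {"dp": [0, 0, 30], "turn": [0, 0, 0], "claw": 0.4},
    {"dp": [0, 0, 75], "turn": [0, 0, 0], "claw": 0.4},
    {"dp": [-30, 25, 113], "turn": [0, 0, -5], "claw": 0.4},
    {"dp": [-70, 55, 113], "turn": [0, 0, -10], "claw": 0.4},
    {"dp": [-110, 86, 113], "turn": [0, 0, -15], "claw": 0.4},
    {"dp": [-150, 117, 113], "turn": [0, 0, -17.4], "claw": 0.4},
    {"dp": [-185, 145, 113], "turn": [0, 0, -17.4], "claw": 0.4},
    {"dp": [-208, 162, 113], "turn": [0, 0, -17.4], "claw": 0.4},
    {"dp": [-208, 162, 113], "turn": [0, 0, -17.4], "claw": 0.4},
    {"dp": [-208, 162, 113], "turn": [0, 0, -17.4], "claw": 0.4}
  ]
}}

```text
time_s: 12.78
ee_pos: [430.3, 314.2, 149.4]
tcp_rot: [0.001, 1.0, -0.0, 0.0]
force: [-0.7, -0.6, -1.9]
gripper_width: 49.9
finger_force: 25.0
```

```bash
python3 - <<'E'
from h import *
m,p,d=snap('w7'); print(monitor.get_state()['finger_force'])
n=proj(m,[[361,315,15]])[0]; print(n)
g,w=masks(p); c=big(w,n,800); print(rect(m,c,15),rect(m,c,12))
v=p.copy(); cv2.drawContours(v,[c],-1,(255,0,255),1); cv2.imwrite('pics/w7c.png',cv2.resize(v,(800,600)))
xy=plane(m,np.float64([[u,vv] for u in range(n[0].astype(int)-10,n[0].astype(int)+10) for vv in range(int(n[1])-10,int(n[1])+10)]),0)
px=np.array([[int(n[0])+i,int(n[1])+j] for i in range(-10,10) for j in range(-10,10)]); print('floor z',np.median(depthpts(m,px,d)[:,2]))
E
```

```text
12.775 [430.3 314.2 149.4] [ 5.e-04  1.e+00 -2.e-04  1.e-04] [-0.7 -0.6 -1.9] 49.9
24.998903274536133
[255.5160768  121.89222016]
[361.3 315.2  96.6  95.9  90. ] [361.3 315.2  97.6  96.9  90. ]
floor z 6.814412434832661
```

View pics/w7c.png

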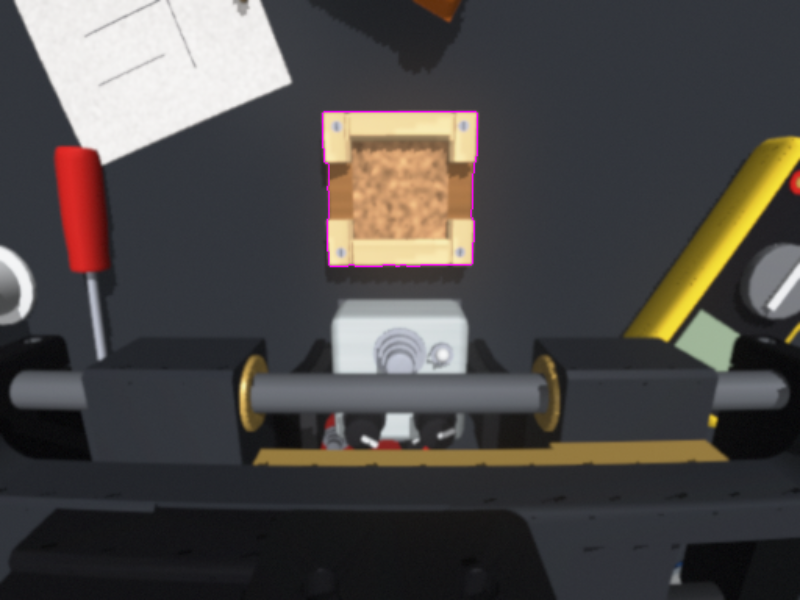

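The square cradle is empty: centre (361.3, 315.2), yaw 0. I'll lower the square pedal in.

Request:
{"op": "carry_out", "data": {
  "targets": [
    {"dp": [-35, 0.5, -20], "turn": [0, 0, 0], "claw": 0.4},
    {"dp": [-69, 1, -50], "turn": [0, 0, 0], "claw": 0.4},
    {"dp": [-69, 1, -75], "turn": [0, 0, 0], "claw": 0.4},
    {"dp": [-69, 1, -92], "turn": [0, 0, 0], "claw": 0.4},
    {"dp": [-69, 1, -100], "turn": [0, 0, 0], "claw": 0.4},
    {"dp": [-69, 1, -106], "turn": [0, 0, 0], "claw": 0.4},
    {"dp": [-69, 1, -110], "turn": [0, 0, 0], "claw": 0.4},
    {"dp": [-69, 1, -111.5], "turn": [0, 0, 0], "claw": 0.4},
    {"dp": [-69, 1, -111.5], "turn": [0, 0, 0], "claw": 0.4}
  ]
}}

```text
time_s: 13.95
ee_pos: [360.9, 316.0, 38.2]
tcp_rot: [0.0, 1.0, 0.0, 0.0]
force: [0.8, -0.2, -1.9]
gripper_width: 50.4
finger_force: 25.0
```

Still 1.7 mm to go and the force is free.

Request:
{"op": "carry_out", "data": {
  "targets": [
    {"dp": [0, 0, -0.7], "turn": [0, 0, 0], "claw": 0.4},
    {"dp": [0, 0, -1.4], "turn": [0, 0, 0], "claw": 0.4},
    {"dp": [0, 0, -1.9], "turn": [0, 0, 0], "claw": 0.4},
    {"dp": [0, 0, -1.9], "turn": [0, 0, 0], "claw": 0.4}
  ]
}}

```text
time_s: 14.45
ee_pos: [360.9, 315.9, 36.4]
tcp_rot: [0.0, 1.0, 0.0, -0.0]
force: [-2.8, -2.8, 3.4]
gripper_width: 50.4
finger_force: 25.0
```

Request:
{"op": "carry_out", "data": {
  "targets": [
    {"dp": [0, 0, 0], "turn": [0, 0, 0], "claw": 1},
    {"dp": [0, 0, 0], "turn": [0, 0, 0], "claw": 1},
    {"dp": [0, 0, 0], "turn": [0, 0, 0], "claw": 1},
    {"dp": [0, 0, 0], "turn": [0, 0, 0], "claw": 1},
    {"dp": [0, 0, 40], "turn": [0, 0, 0], "claw": 1},
    {"dp": [0, 0, 90], "turn": [0, 0, 0], "claw": 1},
    {"dp": [30, -40, 125], "turn": [0, 0, 0], "claw": 1},
    {"dp": [60, -90, 150], "turn": [0, 0, 0], "claw": 1},
    {"dp": [85, -145, 150], "turn": [0, 0, 0], "claw": 1},
    {"dp": [105, -200, 150], "turn": [0, 0, 0], "claw": 1},
    {"dp": [115, -260, 150], "turn": [0, 0, 0], "claw": 1},
    {"dp": [120, -316, 150], "turn": [0, 0, 0], "claw": 1},
    {"dp": [120, -372, 150], "turn": [0, 0, 0], "claw": 1},
    {"dp": [118, -428, 150], "turn": [0, 0, 0], "claw": 1},
    {"dp": [115, -484, 150], "turn": [0, 0, 0], "claw": 1},
    {"dp": [110, -540, 150], "turn": [0, 0, 0], "claw": 1},
    {"dp": [100, -596, 150], "turn": [0, 0, 0], "claw": 1},
    {"dp": [90, -656, 150], "turn": [0, 0, 0], "claw": 1},
    {"dp": [90, -656, 150], "turn": [0, 0, 0], "claw": 1},
    {"dp": [90, -656, 150], "turn": [0, 0, 0], "claw": 1}
  ]
}}

```text
time_s: 16.95
ee_pos: [450.9, -339.8, 185.8]
tcp_rot: [0.0, 1.0, 0.0, -0.0]
force: [0.1, 1.4, 0.2]
gripper_width: 86.9
finger_force: 0.0
```

```bash
python3 -c "
from h import *
snap('w8')"
```

```text
16.95 [ 450.9 -339.8  185.8] [ 3.e-04  1.e+00  3.e-04 -2.e-04] [0.1 1.4 0.2] 86.9
```

View pics/w8.png

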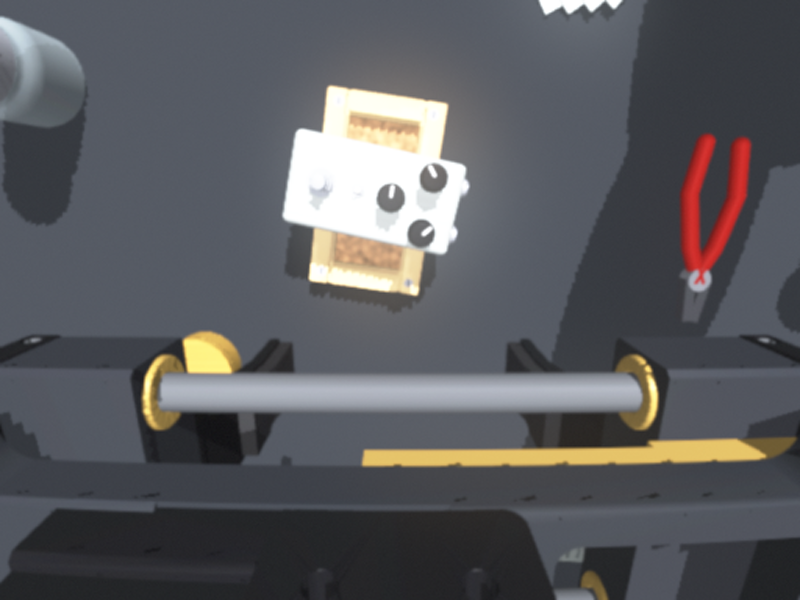

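The large pedal lies across the long narrow cradle: centre (375,190), jack nuts at (463,187) and (453,233) towards +y. The cradle runs from (335,90) to (415,290), and the side cutters are clear at (700,230). Second view next.

Request:
{"op": "carry_out", "data": {
  "targets": [
    {"dp": [15, -8, -25], "turn": [0, 0, 0], "claw": 1},
    {"dp": [15, -8, -50], "turn": [0, 0, 0], "claw": 1},
    {"dp": [15, -8, -50], "turn": [0, 0, 0], "claw": 1},
    {"dp": [15, -8, -50], "turn": [0, 0, 0], "claw": 1}
  ]
}}

```text
time_s: 17.5
ee_pos: [466.5, -347.6, 137.1]
tcp_rot: [-0.0, 1.0, 0.0, 0.0]
force: [-0.8, 0.4, -0.3]
gripper_width: 87.1
finger_force: 0.0
```

```bash
python3 - <<'E'
from meas import *
snap('w9'); meas('w8','w9',(375,190),46,(46,),'pics/w9c.png')
E
```

```text
17.5 [ 466.5 -347.6  137.1] [-4.e-04  1.e+00  0.e+00  5.e-04] [-0.8  0.4 -0.3] 87.1
depth z 46.1
 pedal 46 [ 369.5 -350.5  118.7   99.5   77.8]
 cradle [ 384.3 -355.8  139.7  133.2   -8.4]
depth z 46.6
 pedal 46 [ 379.1 -353.6  114.6   68.5   78. ]
 cradle [ 384.7 -356.2  138.2  132.1   -8.3]
 tri pedal [ 400.3 -390.8  145.1] 3.1
 tri pedal [ 394.9 -325.5  369.8] 11.6
 tri pedal [ 339.4 -284.5   24.8] 25.6
 tri pedal [ 423.2 -305.7   75.2] 5.8
 tri cradle [ 439.6 -429.4   33.8] 0.0
 tri cradle [ 304.3 -408.4    5.3] 0.5
 tri cradle [ 321.2 -279.6    2.7] 0.3
 tri cradle [ 464.9 -296.5   10.5] 0.3
```

View pics/w9c.png

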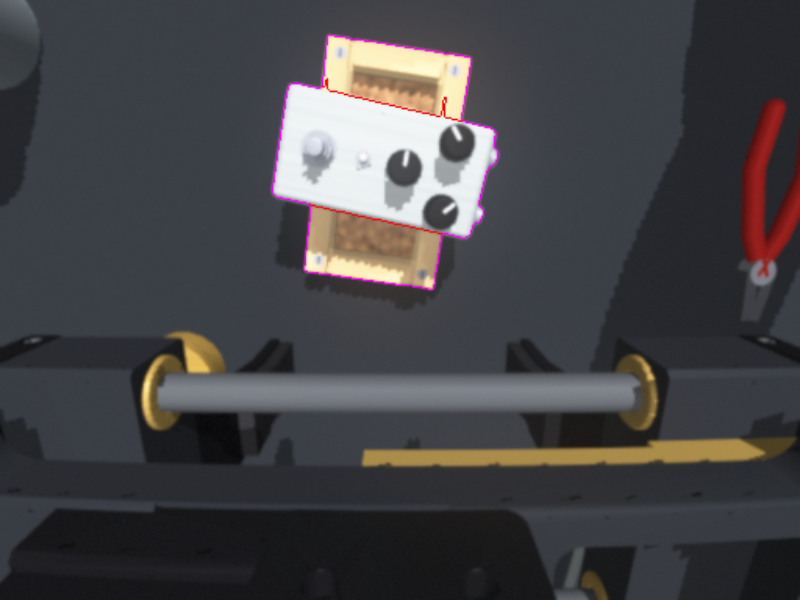

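```bash
python3 - <<'E'
from meas import *
a,b=load('w8')[0],load('w9')[0]
A=np.array([(298,129),(467,165),(445,254),(284,219)])*.64; B=np.array([(290,84),(495,129),(470,237),(273,195)])*.64
for p,q in zip(A,B): t=tri(a,p,b,q); print(t[0].round(1),t[1].round(2))
for m,q in((a,A),(b,B)): print(rect(m,q,46), plane(m,q,46).mean(0))
# cradle corners w9
C=np.array([(328,36),(471,57),(434,290),(305,271)])*.64
C8=np.array([(328,86),(447,101),(418,297),(309,283)])*.64
for p,q in zip(C8,C): t=tri(a,p,b,q); print('cr',t[0].round(1),t[1].round(2))
print(rect(b,C,15),rect(a,C8,15))
s=monitor.get_state(); print(s['joint_positions'].round(2))
E
```

```text
[ 342.5 -404.3   39. ] 0.29
[ 364.4 -293.8   32.6] 0.92
[ 421.5 -309.2   54. ] 0.35
[ 399.6 -415.4   44.2] 0.21
[ 382.4 -355.2  109.3   58.7   77.6] [ 382.78354042 -355.29714154   46.        ]
[ 382.9 -355.6  109.3   57.3   78.1] [ 382.96100578 -355.70692097   46.        ]
cr [ 310.5 -387.9   11.5] 0.24
cr [ 318.6 -304.2    1.4] 0.67
cr [ 457.7 -325.1   23.4] 0.73
cr [ 434.8 -392.3   81.7] 1.03
[ 385.4 -356.4  137.8   83.1   -7.7] [ 385.1 -356.5  140.3   83.3   -7.6]
[-0.07  0.39  0.78  1.74 -0.31  1.13  2.38]
```

The large pedal's centre is (382.8, −355.5), axis 78°, top at z 46. The mini cradle's centre is (385.2, −356.4), axis −7.7°. I'll turn −102° and grip.

Request:
{"op": "carry_out", "data": {
  "targets": [
    {"dp": [-20, -2, 0], "turn": [0, 0, -10], "claw": 1},
    {"dp": [-40, -4, 0], "turn": [0, 0, -20], "claw": 1},
    {"dp": [-60, -6, 0], "turn": [0, 0, -30], "claw": 1},
    {"dp": [-83.7, -7.9, 0], "turn": [0, 0, -40], "claw": 1},
    {"dp": [-83.7, -7.9, 0], "turn": [0, 0, -50], "claw": 1},
    {"dp": [-83.7, -7.9, 0], "turn": [0, 0, -60], "claw": 1},
    {"dp": [-83.7, -7.9, 0], "turn": [0, 0, -70], "claw": 1},
    {"dp": [-83.7, -7.9, 0], "turn": [0, 0, -80], "claw": 1},
    {"dp": [-83.7, -7.9, 0], "turn": [0, 0, -90], "claw": 1},
    {"dp": [-83.7, -7.9, 0], "turn": [0, 0, -100], "claw": 1},
    {"dp": [-83.7, -7.9, 0], "turn": [0, 0, -102], "claw": 1},
    {"dp": [-83.7, -7.9, -30], "turn": [0, 0, -102], "claw": 1},
    {"dp": [-83.7, -7.9, -30], "turn": [0, 0, -102], "claw": 1},
    {"dp": [-83.7, -7.9, -30], "turn": [0, 0, -102], "claw": 1}
  ]
}}

```text
time_s: 19.3
ee_pos: [382.3, -356.5, 107.1]
tcp_rot: [0.777, 0.63, 0.0, 0.0]
force: [0.0, 0.1, 0.7]
gripper_width: 86.7
finger_force: 0.0
```

Request:
{"op": "carry_out", "data": {
  "targets": [
    {"dp": [0, 0.5, -30], "turn": [0, 0, 0], "claw": 1},
    {"dp": [0, 0.5, -52], "turn": [0, 0, 0], "claw": 1},
    {"dp": [0, 0.5, -62], "turn": [0, 0, 0], "claw": 1},
    {"dp": [0, 0.5, -62], "turn": [0, 0, 0], "claw": 1},
    {"dp": [0, 0.5, -62], "turn": [0, 0, 0], "claw": 1},
    {"dp": [0, 0.5, -62], "turn": [0, 0, 0], "claw": 0.5},
    {"dp": [0, 0.5, -62], "turn": [0, 0, 0], "claw": 0.5},
    {"dp": [0, 0.5, -62], "turn": [0, 0, 0], "claw": 0.5},
    {"dp": [0, 0.5, -62], "turn": [0, 0, 0], "claw": 0.5},
    {"dp": [0, 0.5, -62], "turn": [0, 0, 0], "claw": 0.5}
  ],
  "grip_force": 35
}}

```text
time_s: 20.55
ee_pos: [382.3, -355.6, 44.2]
tcp_rot: [0.777, 0.629, 0.0, 0.0]
force: [0.4, 0.1, 1.5]
gripper_width: 59.3
finger_force: 35.0
```

Request:
{"op": "carry_out", "data": {
  "targets": [
    {"dp": [0, 0, 30], "turn": [0, 0, 0], "claw": 0.5},
    {"dp": [0, 0, 70], "turn": [0, 0, 0], "claw": 0.5},
    {"dp": [20, 20, 95], "turn": [0, 0, 0], "claw": 0.5},
    {"dp": [40, 65, 95], "turn": [0, 0, -8], "claw": 0.5},
    {"dp": [65, 115, 95], "turn": [0, 0, -16], "claw": 0.5},
    {"dp": [90, 165, 95], "turn": [0, 0, -24], "claw": 0.5},
    {"dp": [115, 215, 95], "turn": [0, 0, -32], "claw": 0.5},
    {"dp": [140, 265, 95], "turn": [0, 0, -40], "claw": 0.5},
    {"dp": [165, 315, 95], "turn": [0, 0, -48], "claw": 0.5},
    {"dp": [190, 365, 95], "turn": [0, 0, -56], "claw": 0.5},
    {"dp": [215, 415, 95], "turn": [0, 0, -62], "claw": 0.5},
    {"dp": [240, 465, 95], "turn": [0, 0, -67], "claw": 0.5},
    {"dp": [262, 512, 95], "turn": [0, 0, -67], "claw": 0.5},
    {"dp": [262, 512, 95], "turn": [0, 0, -67], "claw": 0.5},
    {"dp": [262, 512, 95], "turn": [0, 0, -67], "claw": 0.5},
    {"dp": [262, 512, 95], "turn": [0, 0, -67], "claw": 0.5}
  ]
}}

```text
time_s: 22.55
ee_pos: [643.8, 155.0, 139.1]
tcp_rot: [0.996, 0.095, -0.0, 0.0]
force: [-0.5, -0.6, -2.7]
gripper_width: 59.4
finger_force: 35.0
```

```bash
python3 - <<'E'
from meas import *
b=load('w6')[0];a=load('w5')[0]
print(rect(b,np.array([(262,67),(455,5),(522,290),(354,338)])*.64,15),rect(a,np.array([(278,129),(437,77),(497,310),(355,352)])*.64,15))
p,d=vision.grab_frame('side'); cv2.imwrite('pics/side2.png',cv2.resize(p[100:290,60:400],(800,447),interpolation=cv2.INTER_CUBIC))
E
```

```text
[644.5 157.3 157.  105.   10.9] [644.3 157.4 155.6 103.8  10.9]
```

View pics/side2.png

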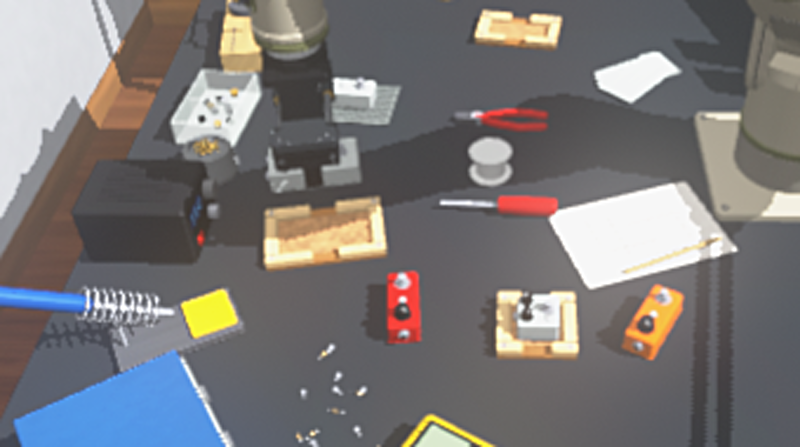

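Both views agree on the large cradle at (644.4, 157.3), yaw 10.9°. In the side crop the square pedal is home at (537,320), the mini is on the mat at (355,93), and the mini cradle is empty at (517,28). I'll lower the large pedal.

Request:
{"op": "carry_out", "data": {
  "targets": [
    {"dp": [0.6, 2.3, -30], "turn": [0, 0, 0], "claw": 0.5},
    {"dp": [0.6, 2.3, -60], "turn": [0, 0, 0], "claw": 0.5},
    {"dp": [0.6, 2.3, -82], "turn": [0, 0, 0], "claw": 0.5},
    {"dp": [0.6, 2.3, -92], "turn": [0, 0, 0], "claw": 0.5},
    {"dp": [0.6, 2.3, -98], "turn": [0, 0, 0], "claw": 0.5},
    {"dp": [0.6, 2.3, -101], "turn": [0, 0, 0], "claw": 0.5},
    {"dp": [0.6, 2.3, -102], "turn": [0, 0, 0], "claw": 0.5},
    {"dp": [0.6, 2.3, -102], "turn": [0, 0, 0], "claw": 0.5}
  ]
}}

```text
time_s: 23.6
ee_pos: [644.9, 158.8, 37.5]
tcp_rot: [0.995, 0.096, 0.0, -0.0]
force: [-0.8, 0.1, -2.6]
gripper_width: 59.5
finger_force: 35.0
```

Request:
{"op": "carry_out", "data": {
  "targets": [
    {"dp": [0, -0.8, -0.8], "turn": [0, 0, 0], "claw": 0.5},
    {"dp": [0, -0.8, -1.6], "turn": [0, 0, 0], "claw": 0.5},
    {"dp": [0, -0.8, -2.4], "turn": [0, 0, 0], "claw": 0.5},
    {"dp": [0, -0.8, -2.4], "turn": [0, 0, 0], "claw": 0.5}
  ]
}}

```text
time_s: 24.1
ee_pos: [644.8, 157.9, 35.3]
tcp_rot: [0.995, 0.096, 0.0, -0.0]
force: [-3.2, -0.5, 5.0]
gripper_width: 60.0
finger_force: 35.0
```

Request:
{"op": "carry_out", "data": {
  "targets": [
    {"dp": [0, 0, -0.3], "turn": [0, 0, 0], "claw": 1},
    {"dp": [0, 0, -0.3], "turn": [0, 0, 0], "claw": 1},
    {"dp": [0, 0, 0], "turn": [0, 0, 0], "claw": 1},
    {"dp": [0, 0, 0], "turn": [0, 0, 0], "claw": 1},
    {"dp": [0, 0, 35], "turn": [0, 0, 0], "claw": 1},
    {"dp": [0, 0, 80], "turn": [0, 0, 0], "claw": 1},
    {"dp": [0, -40, 100], "turn": [0, 0, -4], "claw": 1},
    {"dp": [2, -95, 100], "turn": [0, 0, -8], "claw": 1},
    {"dp": [5, -150, 100], "turn": [0, 0, -12], "claw": 1},
    {"dp": [8, -205, 100], "turn": [0, 0, -16.6], "claw": 1},
    {"dp": [10, -260, 100], "turn": [0, 0, -16.6], "claw": 1},
    {"dp": [12.4, -309.3, 80], "turn": [0, 0, -16.6], "claw": 1},
    {"dp": [12.4, -309.3, 60], "turn": [0, 0, -16.6], "claw": 1},
    {"dp": [12.4, -309.3, 60], "turn": [0, 0, -16.6], "claw": 1},
    {"dp": [12.4, -309.3, 60], "turn": [0, 0, -16.6], "claw": 1}
  ]
}}

```text
time_s: 25.98
ee_pos: [657.5, -150.3, 95.1]
tcp_rot: [0.999, -0.048, 0.0, -0.0]
force: [-0.1, 0.1, 0.7]
gripper_width: 87.3
finger_force: 0.0
```

```bash
python3 - <<'E'
from h import *
s=monitor.get_state(); print(s['ee_pos'],s['tcp_rot'])
# check heights of the pedals in their cradles and mini pose from scene/side depth
for n in('scene','side'):
    m=vision.camera_model(n);p,d=vision.grab_frame(n)
    ys,xs=np.mgrid[90:330,60:500]; P=depthpts(m,np.c_[xs.ravel(),ys.ravel()],d)
    g=masks(p)[0][ys.ravel(),xs.ravel()]
    for l,c,z in(('std',(644.4,157.3),37),('sq',(361.3,315.2),37),('mini',(657.2,-151.4),34)):
        q=P[g&(np.hypot(*(P[:,:2]-c).T)<45)&(P[:,2]>z-6)&(P[:,2]<z+5)]
        if len(q)>20: A=np.c_[q[:,:2]-c,np.ones(len(q))]; f=np.linalg.lstsq(A,q[:,2],rcond=None)[0]; print(n,l,len(q),q.mean(0).round(1),'tilt',f.round(3))
E
```

```text
[ 657.5053468  -150.34131358   95.1306103 ] [ 9.98828046e-01 -4.83995418e-02  1.37274018e-04 -2.88126632e-05]
scene std 203 [639.5 158.1  37.3] tilt [-6.0000e-03 -3.0000e-03  3.7263e+01]
scene sq 71 [369.4 316.5  36.6] tilt [-4.2000e-02  4.0000e-03  3.6977e+01]
scene mini 166 [ 660.4 -147.4   33.8] tilt [-8.0000e-03 -2.8000e-02  3.3963e+01]
side std 262 [638.2 162.9  35. ] tilt [-3.0000e-03 -2.0000e-02  3.5098e+01]
side sq 172 [358.  323.1  35.3] tilt [-1.10e-02  1.50e-02  3.51e+01]
side mini 110 [ 653.3 -143.3   31.4] tilt [-2.0000e-03  9.0000e-03  3.1368e+01]
```

Both placed pedals stand at z of about 37, flat, so they are home. The mini is where I left it, so I'll grip it.

Request:
{"op": "carry_out", "data": {
  "targets": [
    {"dp": [-0.3, -1, -30], "turn": [0, 0, 0], "claw": 1},
    {"dp": [-0.3, -1, -55], "turn": [0, 0, 0], "claw": 1},
    {"dp": [-0.3, -1, -63], "turn": [0, 0, 0], "claw": 1},
    {"dp": [-0.3, -1, -63], "turn": [0, 0, 0], "claw": 1},
    {"dp": [-0.3, -1, -63], "turn": [0, 0, 0], "claw": 1},
    {"dp": [-0.3, -1, -63], "turn": [0, 0, 0], "claw": 0.3},
    {"dp": [-0.3, -1, -63], "turn": [0, 0, 0], "claw": 0.3},
    {"dp": [-0.3, -1, -63], "turn": [0, 0, 0], "claw": 0.3},
    {"dp": [-0.3, -1, -63], "turn": [0, 0, 0], "claw": 0.3},
    {"dp": [-0.3, -1, -63], "turn": [0, 0, 0], "claw": 0.3},
    {"dp": [-0.3, -1, -63], "turn": [0, 0, 0], "claw": 0.3}
  ],
  "grip_force": 25
}}

```text
time_s: 27.45
ee_pos: [656.8, -152.3, 31.7]
tcp_rot: [0.999, -0.049, -0.0, 0.0]
force: [-0.7, 0.4, 1.0]
gripper_width: 38.3
finger_force: 25.0
```

Request:
{"op": "carry_out", "data": {
  "targets": [
    {"dp": [0, 0, 30], "turn": [0, 0, 0], "claw": 0.3},
    {"dp": [0, 0, 70], "turn": [0, 0, 0], "claw": 0.3},
    {"dp": [-30, -23, 98], "turn": [0, 0, -2], "claw": 0.3},
    {"dp": [-70, -53, 98], "turn": [0, 0, -2], "claw": 0.3},
    {"dp": [-110, -83, 98], "turn": [0, 0, -2], "claw": 0.3},
    {"dp": [-150, -113, 98], "turn": [0, 0, -2], "claw": 0.3},
    {"dp": [-190, -143, 98], "turn": [0, 0, -2], "claw": 0.3},
    {"dp": [-230, -173, 98], "turn": [0, 0, -2], "claw": 0.3},
    {"dp": [-271.6, -204.1, 98], "turn": [0, 0, -2], "claw": 0.3},
    {"dp": [-271.6, -204.1, 98], "turn": [0, 0, -2], "claw": 0.3},
    {"dp": [-271.6, -204.1, 98], "turn": [0, 0, -2], "claw": 0.3}
  ]
}}

```text
time_s: 28.82
ee_pos: [385.7, -356.1, 129.6]
tcp_rot: [0.998, -0.067, 0.0, -0.0]
force: [0.7, -0.2, -0.4]
gripper_width: 38.1
finger_force: 25.0
```

```bash
python3 - <<'E'
from h import *
s=monitor.get_state(); print(s['ee_pos'],s['tcp_rot'],s['finger_force'])
for n in('scene','side'):
    m=vision.camera_model(n);p,d=vision.grab_frame(n)
    c=proj(m,[[385,-356,10]])[0]; g,w=masks(p)
    try: print(n,c.round(),rect(m,big(w,c,60),12))
    except Exception as e: print(n,e)
E
```

```text
[ 385.6584654  -356.06154219  129.62652886] [ 9.97784885e-01 -6.65216850e-02  2.80945666e-04 -3.32427954e-04] 24.998646858148277
scene [127. 187.] [ 385.2 -356.2  162.3  105.1   -7.4]
side [280. 112.] [ 384.5 -347.7  144.2  111.7   -8.2]
```

The scene and side views agree on the cradle pose. I'll lower the mini.

Request:
{"op": "carry_out", "data": {
  "targets": [
    {"dp": [-0.4, -0.3, -30], "turn": [0, 0, 0], "claw": 0.3},
    {"dp": [-0.4, -0.3, -55], "turn": [0, 0, 0], "claw": 0.3},
    {"dp": [-0.4, -0.3, -73], "turn": [0, 0, 0], "claw": 0.3},
    {"dp": [-0.4, -0.3, -83], "turn": [0, 0, 0], "claw": 0.3},
    {"dp": [-0.4, -0.3, -89], "turn": [0, 0, 0], "claw": 0.3},
    {"dp": [-0.4, -0.3, -92], "turn": [0, 0, 0], "claw": 0.3},
    {"dp": [-0.4, -0.3, -93], "turn": [0, 0, 0], "claw": 0.3},
    {"dp": [-0.4, -0.3, -93], "turn": [0, 0, 0], "claw": 0.3}
  ]
}}

```text
time_s: 29.92
ee_pos: [385.0, -356.9, 37.0]
tcp_rot: [0.998, -0.066, 0.0, 0.0]
force: [-0.6, 0.5, -1.1]
gripper_width: 37.8
finger_force: 25.0
```

Request:
{"op": "carry_out", "data": {
  "targets": [
    {"dp": [0, 0, -0.8], "turn": [0, 0, 0], "claw": 0.3},
    {"dp": [0, 0, -1.6], "turn": [0, 0, 0], "claw": 0.3},
    {"dp": [0, 0, -2.4], "turn": [0, 0, 0], "claw": 0.3},
    {"dp": [0, 0, -2.4], "turn": [0, 0, 0], "claw": 0.3}
  ]
}}

```text
time_s: 30.42
ee_pos: [384.9, -356.8, 34.6]
tcp_rot: [0.998, -0.066, 0.0, -0.0]
force: [-1.3, 1.9, 5.1]
gripper_width: 37.9
finger_force: 25.0
```

Request:
{"op": "carry_out", "data": {
  "targets": [
    {"dp": [0, 0, 0], "turn": [0, 0, 0], "claw": 0.75},
    {"dp": [0, 0, 0], "turn": [0, 0, 0], "claw": 0.75},
    {"dp": [0, 0, 0], "turn": [0, 0, 0], "claw": 0.75},
    {"dp": [0, 0, 0], "turn": [0, 0, 0], "claw": 0.75},
    {"dp": [0, 0, 35], "turn": [0, 0, 0], "claw": 0.75},
    {"dp": [0, 0, 80], "turn": [0, 0, 0], "claw": 1},
    {"dp": [0, 0, 130], "turn": [0, 0, 0], "claw": 1},
    {"dp": [-35, 25, 180], "turn": [0, 0, 0], "claw": 1},
    {"dp": [-70, 50, 200], "turn": [0, 0, 0], "claw": 1},
    {"dp": [-70, 50, 200], "turn": [0, 0, 0], "claw": 1},
    {"dp": [-70, 50, 200], "turn": [0, 0, 0], "claw": 1},
    {"dp": [-70, 50, 200], "turn": [0, 0, 0], "claw": 1}
  ]
}}

```text
time_s: 31.92
ee_pos: [314.8, -306.7, 235.3]
tcp_rot: [0.998, -0.066, 0.003, -0.001]
force: [-0.3, 0.4, 0.0]
gripper_width: 87.0
finger_force: 0.0
```

```bash
python3 - <<'E'
from h import *
m,p,d=snap('w10'); n=proj(m,[[385,-356,37]])[0]; print(n)
g,w=masks(p); c=big(g,n); print('mini',rect(m,c,37))
mk=np.zeros(d.shape,np.uint8); cv2.drawContours(mk,[c],-1,1,-1); ys,xs=np.nonzero(cv2.erode(mk,np.ones((3,3)))); P=depthpts(m,np.c_[xs,ys],d); P=P[abs(P[:,2]-37)<5]
print('z',P[:,2].mean(),'tilt',np.linalg.lstsq(np.c_[P[:,:2]-P[:,:2].mean(0),np.ones(len(P))],P[:,2],rcond=None)[0].round(3))
q,_=vision.grab_frame('side'); x,y=n.astype(int)
A=cv2.resize(q[90:300,130:400],(800,600),interpolation=cv2.INTER_CUBIC)
x0=max(x-80,0);y0=max(y-60,0);A[:225,500:]=cv2.resize(p[y0:y0+120,x0:x0+160],(300,225)); cv2.imwrite('pics/final.png',A)
E
```

```text
31.925 [ 314.8 -306.7  235.3] [ 0.9978 -0.0663  0.0028 -0.0014] [-0.3  0.4  0. ] 87.0
[289.09901866 117.21158814]
mini [ 385.2 -355.2   94.6   38.5   -7.8]
z 37.458387784135915 tilt [-5.0000e-03 -7.0000e-03  3.7458e+01]
```

View pics/final.png

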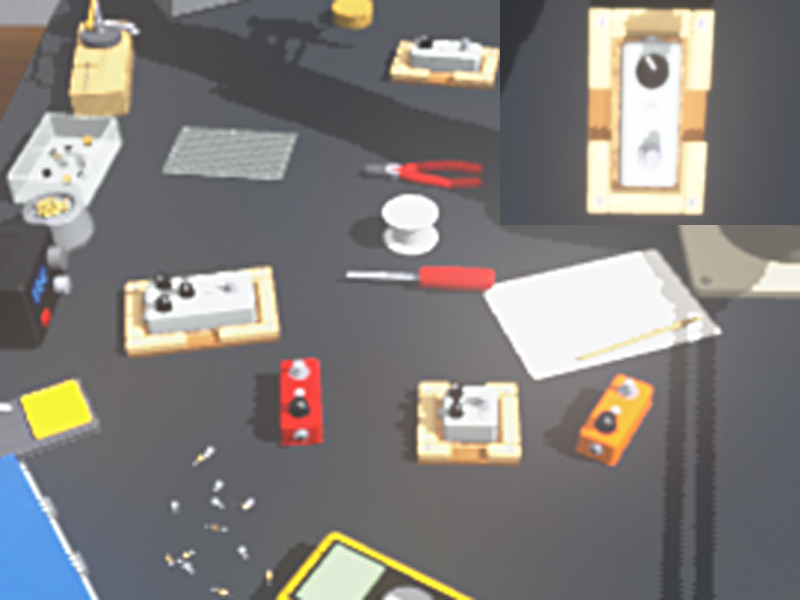

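All three pedals sit flat in their own pockets, knobs up: the large one at (200,300), the square at (470,415) and the mini at (445,55), with the mini's inset also showing it home. The reel, side cutters and screwdriver haven't moved. I'll hand in.

```bash
python3 -c "
from rig import order
print(order.hand_in())"
```

```text
the job is handed in; nothing more can be done
None
```

I handed the job in at about 32 s of the 115 s allowed: all three pedals are flat and home in their own cradles, knobs up and released, with the reel, side cutters and screwdriver left where they were.

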